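Box a stripped regulator and hold its orifice body up to the inspection camera

ROBOT

A 6-joint arm with a two-finger parallel gripper is mounted at the origin on the work surface. World frame = base frame: x ahead of the robot, y to its left, z up, the work surface at z = 0. Lengths are in m, angles in rad, forces in N, time in s.
With the tool pointing down it reaches from about 0.3 to 0.775 m from the base axis. Payload 14.6 kg.
Tool frame: the origin (TCP) lies on the centre line of the jaws, within the pads' length; the fingertips stand 25 mm ahead of it and the grasp point (between the pads) lies 6 mm ahead of it (ctrl.tip_reach is the distance from the TCP to the fingertips, in m); z points along the fingers, y is the line along which they close (so a half turn about z gives the same grasp; the last joint's range is limited). The gripper opens to 94 mm and grips with 3 to 60 N. Pads are 16 mm wide; open, the fingers measure 119 mm over their backs; the gripper's body (75 mm by 177 mm) begins 78 mm behind the grasp point.
Start: joints at [-1.361, 0.3, 1.521, -0, 1.321, -0.067], TCP at [0.15, -0.529, 0.23] pointing down, gripper open.
Joint ranges: [-3.03, 3.03], [-0.79, 2.21], [0.23, 2.52], [-1.04, 4.18], [0, 3.07], [-2.55, 2.55]. Speed limits (rad/s): [2.22, 2.22, 2.57, 3.14, 3.14, 3.14].

INTERFACE

Orientations are given as [roll, pitch, yaw] about the fixed x, y, z axes, in that order (R = Rz(yaw) Ry(pitch) Rx(roll)).
In Python, from station import ctrl gives the robot as it stands. The module is installed in compiled form; this text tells all that it offers.
- The arm moves only by the tool apply_moves, never from a script. Its argument "deltas" is a list of rows, each a list of 7 numbers: the closure in counts, from 0 (fully open) to 255 (shut), then the shift along the world's x, y, z in cm, then the turn, a rotation vector about the world's x, y, z in rad. In form: [[jaw, tx, ty, tz, ax, ay, az], ...]. A call has 1 to 10 rows; each row shifts and turns the commanded pose from where the row before left it; what a row does not reach is not made up. A row lasts 1/10 s, in which the tool goes at most 50 mm and 8.59 degrees, less where a joint would pass 70% of its speed; a pose out of reach is approached as far as the arm can. A call with a gripper value outside its range is refused whole. The fingers move at their own pace and stop on an object; "grip_force" is the grip in N (left out, the last holds). Time passes only in rows, so rows that do not move let the fingers close. It gives the time, the measured TCP pose, the force, the opening and the grip force at its end, in the units of the state.
- ctrl.get_obs(): the state, without advancing time (a new reading comes with each control period).
- ctrl.camera(name): name is "side" or "top"; returns a dict with "img" (384x512x3 uint8, red, green, blue), "K" (3x3 intrinsics, pixels), "pose" (4x4, takes a point from camera to world coordinates). Camera axes: x right, y up, looking along -z (the intrinsics and any distortion apply to the point x, -y, -z); pixel columns grow to the right and rows downward; lengths in m; the calibration is good to about 2 mm. A picture is of the moment at which its call begins. There is no depth.
- ctrl.hand_in(): hands the job in; it is judged then, once.
The state is a dict: "time_s": time; "qpos": joint angles; "joint_vel": joint speeds; "tau": joint torques, N m; "ee_pos": TCP position; "eef_rot": TCP orientation; "force": force on the tool from outside, world axes, zero at the start; "moment": the same for the moment, N m; "grip_width": finger opening in m; "grip_force": force on a finger pad.
Only numpy, scipy, OpenCV 4.12 (cv2) and the standard library are available. Lean on these libraries where they do the work, as an engineer would, in place of code of your own. Each camera call takes 0.05 s, during which the arm holds its last target. There are 200 camera calls.

TASK

Clear up the stripped regulator from the parts tray: stand the white filter cup and the brass outlet upright on the floor of the blue kit box, in the free length beside the zinc bracket, which stays in the box. The bronze orifice body is not boxed: last of all, pick it up and hold it in the air in front of the inspection camera, its nose pointing straight at the lens and in line with it, the tip of the nose 100 mm out from the glass (the focus point), and finish holding it still there, in the grip. Set the parts down rather than dropping them, keep off the camera, and leave the other things where they lie.

Things in the scene. Friction and masses are not known exactly. Their poses are not given: they have to be found in the camera images.
- tray: shallow open dark steel parts tray 280 x 280 mm, rim 14 mm high, floor 3 mm thick; origin at the centre of its underside; fixed to the bench. The filter cup, the outlet, the orifice body and a lock nut lie in it in any of four places about 124 mm apart
- cup_mid (a point): white plastic filter cup, open at the top, standing upright, 76 mm tall, outside diameter 50 mm over the upper 48 mm and 43 to 45 mm at the foot, about 90 g, loose; this point is its centre, 38 mm above its underside; z up its axis
- outlet_mid (a point): brass regulator outlet standing upright, 76 mm tall: round foot flange 46 mm diameter x 9 mm, hexagon 36 mm across flats up to 33 mm, and above 38 mm a round spigot 30 mm diameter up to the top; about 0.32 kg, loose; this point is its centre, 38 mm above its underside; z up its axis
- orifice_mid (a point): bronze orifice body lying on a flat, bore level, loose, about 0.34 kg: square block 34 mm wide, 34 high, 32 long (grip its two sides, along y), with a thicker threaded tail (26 mm diameter, 20 long) at one end and a stepped nose (22 then 16 mm diameter, 20 long) with a bright-ringed orifice at the other. This point: centre of the block, 17 mm up, on the bore; x along the bore out of the nose, z up
- orifice_nose (a point): the tip of the orifice body's nose, on the bore, 36 mm along x from the centre of the block; same axes
- kitbox_in (a point): blue open kit box, fixed to the bench, inside 158 mm long (x), 62 mm wide (y) and 32 mm deep, walls 4 mm; this point is the centre of its inner floor, 4 mm above the bench; the rim is 32 mm above it. The cup and outlet stand well above the rim, so the fingers can hold them above it and close across the box's width. A cast iron test rig 0.3 m tall stands farther left
- bracket_mid (a point): zinc meter bracket, an angle of bent plate, loose, already packed in the +x end of the kit box: 42 mm along the box, 54 mm across it, 58 mm tall, upright plate at the +x end; this point is its centre, 29 mm above its underside
- lens (a point): centre of the lens glass of the inspection camera, in a black ring light (68 mm diameter, white face) at the end of the camera head, which sits on a steel pillar with a black foot plate on the bench and looks towards the robot and 11 to 29 degrees downwards, at various heights; x points backwards into the lens along its axis (the camera looks along -x), y is level. Fixed
- focus (a point): the camera's focus point in the empty air 100 mm in front of the lens on its axis, about 0.15 to 0.26 m above the bench; same axes as the lens: x points from here to the lens
- locknut: steel lock nut ring, 52 mm outside, 34 mm inside, 12 mm thick, flat in the tray; a bystander, loose; origin at the centre of its underside
- wrench: wrench 170 mm long lying on the bench, a bystander, loose; origin near the middle of its underside
- leakfluid: closed clear bottle 130 mm tall, 52 mm diameter, red cap, a bystander, loose; origin at the centre of its underside
- testgauge: round pressure gauge 64 mm diameter, 28 mm thick, on its back with its brass stem to +x, a bystander, loose; origin at the centre of its underside
- screwdriver: screwdriver lying on the bench, a bystander, loose; origin near the middle of its underside
There are look-alikes about, which are no part of the job. What is shaped like the part that bears bracket_mid but green or red is not meant.

How it is judged:
By the outcome, as a careful person would: the job done as asked, in the order asked, and still so for the second after the job is handed in, while the arm keeps its last pose, push and grip.
It also fails if it takes over 58 s, if anything falls off the work surface, if the arm or the gripper's body presses on something with over 40 N, if the wrist force passes 120 N, or if a joint passes its speed limit or range.

## Working session

There is one attempt and no reset: what is moved stays moved. The work goes in short steps, Python scripts to look and compute and a tool call to move; the robot and the scene stay as the last step left them, time stands still between calls to the robot, and variables do not carry over. Pictures are saved under pics/ and viewed, at most 10 in all, crops included, and the job is handed in when it is done.

Besides the shell and the picture viewer there is one more tool, called after "Emit:" by a JSON object that holds its "op" and its "data", one argument or row to a line. apply_moves: Moves the arm, as the interface text tells. Its arguments: {"type":"object","properties":{"deltas":{"type":"array"},"grip_force":{"type":"number"}},"required":["deltas"]}

```bash
mkdir -p pics; cat > h.py <<'E'
import numpy as np, cv2
from station import ctrl
def snap(n,f):
    c=ctrl.camera(n); cv2.imwrite(f,c["img"][:,:,::-1]); np.savez(f+'.npz',**{k:c[k] for k in("img","K","pose")}); return c
def load(f): return np.load(f+'.npz')
def ray(c,u,v):
    K=c["K"];P=c["pose"]; d=np.array([(u-K[0,2])/K[0,0],-(v-K[1,2])/K[1,1],-1.]); d=P[:3,:3]@d
    return P[:3,3],d/np.linalg.norm(d)
def plane(c,u,v,z):
    o,d=ray(c,u,v); return o+d*(z-o[2])/d[2]
def tri(c1,p1,c2,p2):
    o1,d1=ray(c1,*p1);o2,d2=ray(c2,*p2)
    t=np.linalg.lstsq(np.c_[d1,-d2],o2-o1,rcond=None)[0]; a=o1+d1*t[0];b=o2+d2*t[1]
    return (a+b)/2,np.linalg.norm(a-b)
def proj(c,p):
    P=c["pose"];q=P[:3,:3].T@(np.array(p)-P[:3,3]);K=c["K"]
    return K[0,2]+K[0,0]*q[0]/-q[2],K[1,2]-K[1,1]*q[1]/-q[2]
E
python3 - <<'E'
from h import *
np.set_printoptions(precision=3,suppress=True)
for n in("top","side"):
    c=snap(n,f"pics/{n}0.png"); print({k:c[k] for k in c if k!="img"})
    cv2.imwrite(f"pics/{n}0b.png",cv2.resize(c["img"][:,:,::-1],(800,600),interpolation=cv2.INTER_CUBIC))
print(ctrl.get_obs())
E
```

```text
{'K': array([[381.132,   0.   , 256.974],
       [  0.   , 381.132, 191.228],
       [  0.   ,   0.   ,   1.   ]]), 'pose': array([[-0.001,  0.988, -0.155,  0.358],
       [-1.   , -0.002, -0.006, -0.06 ],
       [-0.007,  0.155,  0.988,  1.373],
       [ 0.   ,  0.   ,  0.   ,  1.   ]])}
{'K': array([[353.654,   0.   , 248.877],
       [  0.   , 353.654, 182.605],
       [  0.   ,   0.   ,   1.   ]]), 'pose': array([[-0.907,  0.279, -0.315,  0.251],
       [-0.42 , -0.563,  0.712,  0.617],
       [ 0.021,  0.778,  0.628,  0.773],
       [ 0.   ,  0.   ,  0.   ,  1.   ]])}
{'time_s': 0.1, 'qpos': array([-1.361,  0.3  ,  1.522,  0.   ,  1.321, -0.067]), 'joint_vel': array([-0.001, -0.002, -0.003, -0.001,  0.003,  0.001]), 'tau': array([  0.002, -53.264, -35.328,   0.071,   0.023,  -0.   ]), 'ee_pos': array([ 0.15 , -0.529,  0.23 ]), 'eef_rot': array([-3.141, -0.   ,  0.277]), 'force': array([-0.332,  0.889, -0.113]), 'moment': array([ 0.002, -0.016,  0.02 ]), 'grip_force': 0.0, 'grip_width': 0.09359774158189337}
```

View pics/top0b.png

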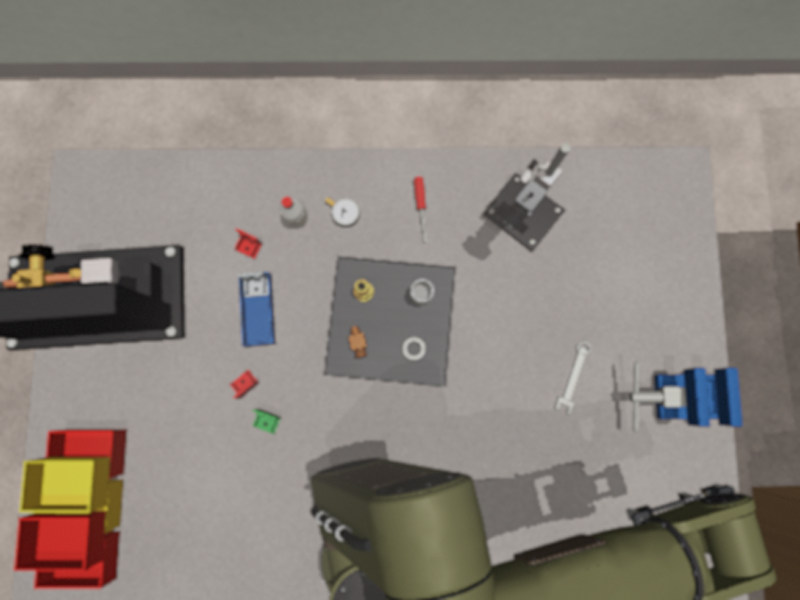

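View pics/side0b.png

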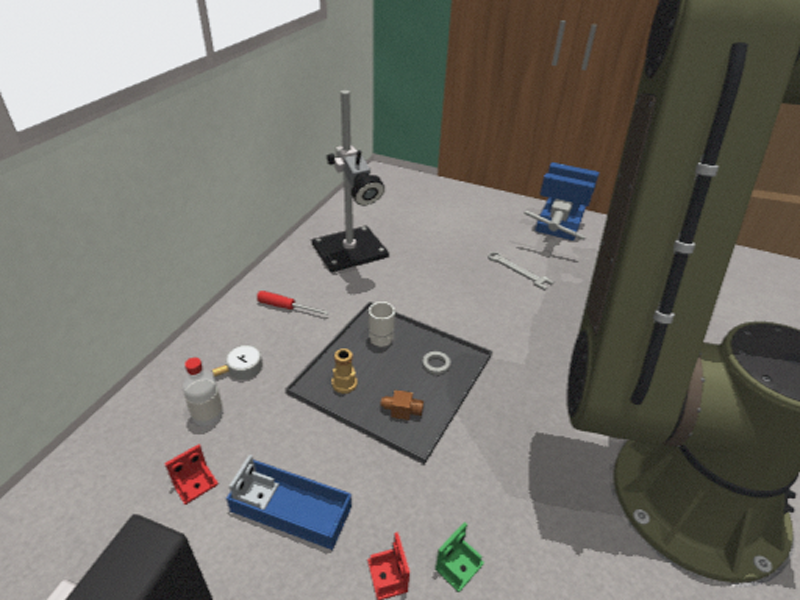

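The top view shows, in 800x600 pixels, the box at (257,310) with the bracket at its upper (+x) end. The outlet is at (363,290), the cup at (421,291), the orifice body at (357,342), the nut at (414,348), and the camera stand at (525,205). The side view shows the lens ring at (369,190).

```bash
python3 - <<'E'
from h import *
np.set_printoptions(precision=4,suppress=True)
t=load("pics/top0.png");s=load("pics/side0.png")
def crop(c,x,y,w,h): # 512-scale
    return cv2.resize(c["img"][y:y+h,x:x+w,::-1],(400,300),interpolation=cv2.INTER_CUBIC)
# crops: top camera, side camera, top tray, side tray+box
m=np.vstack([np.hstack([crop(t,290,85,80,60),crop(s,200,85,60,45)]),np.hstack([crop(t,204,160,100,75),crop(s,180,185,120,90)])])
cv2.imwrite("pics/m1.png",m)
k=1/1.5625
def T(p,q): return tri(t,(p[0]*k,p[1]*k),s,(q[0]*k,q[1]*k))
print("lens? ",T((490,215),(370,190)))
# blue mask for box
for n,c in(("t",t),("s",s)):
    h=cv2.cvtColor(c["img"],cv2.COLOR_RGB2HSV); b=cv2.inRange(h,(100,120,40),(125,255,255))
    cs=cv2.findContours(b,0,2)[0]
    for q in sorted(cs,key=cv2.contourArea)[-3:]:
        print(n,cv2.contourArea(q),cv2.boundingRect(q)); 
        if cv2.contourArea(q)>300: print(cv2.approxPolyDP(cv2.convexHull(q),2,True)[:,0].tolist())
E
```

```text
lens?  (array([ 0.6868, -0.2301,  0.2466]), np.float64(0.028176032784906397))
t 452.5 (155, 190, 20, 31)
[[172, 190], [174, 218], [159, 220], [155, 191]]
t 1255.0 (420, 236, 55, 37)
[[471, 237], [473, 272], [446, 271], [421, 265], [421, 240], [444, 236]]
s 60.0 (344, 142, 23, 12)
s 792.5 (346, 104, 37, 44)
[[353, 104], [382, 110], [368, 147], [346, 137], [347, 119]]
s 1951.0 (146, 295, 79, 56)
[[146, 317], [164, 295], [223, 316], [224, 323], [210, 350], [148, 327]]
```

View pics/m1.png

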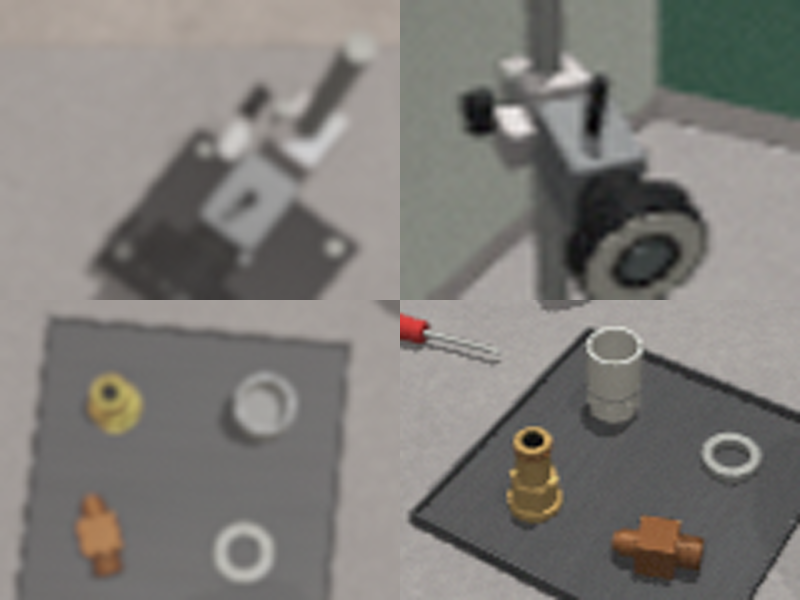

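The crops show the nose end of the orifice body probably pointing +x, with the darker threaded tail towards -x. In the side crop the lens ring face is at about (640,262). I'll zoom on both and measure.

```bash
python3 - <<'E'
from h import *
np.set_printoptions(precision=4,suppress=True)
t=load("pics/top0.png");s=load("pics/side0.png")
def crop(c,x,y,w,h,W=400,H=300):
    i=cv2.resize(c["img"][y:y+h,x:x+w,::-1],(W,H),interpolation=cv2.INTER_CUBIC).astype(float)
    lo,hi=np.percentile(i,1),np.percentile(i,99); return np.clip((i-lo)/(hi-lo),0,1)**.7*255
m=np.vstack([np.hstack([crop(t,310,100,40,45,400,450),crop(s,215,95,40,45,400,450)]),np.hstack([crop(t,214,205,32,12*1+20,400,400)[100:250],crop(s,238,242,40,30)[75:225]])])
cv2.imwrite("pics/m2.png",m)
print("cup",plane(t,270,185.75,.079),plane(s,244.5,198.5,.079))
print("outlet",plane(t,231.5,183.25,.079),plane(s,219.9,226.1,.079))
print("orif",plane(t,228.3,216.8,.037))
k=1/1.5625
P=[plane(t,x*k,y*k,.01) for x,y in((517,173),(565,210),(531,250),(484,213))]
P=np.array(P);print("plate",P[:,:2].tolist(),P.mean(0)); 
for i in range(4):
    d=P[(i+1)%4]-P[i];print(np.linalg.norm(d),np.degrees(np.arctan2(d[1],d[0])))
# part contours by colour
for n,c in(("t",t),("s",s)):
    h=cv2.cvtColor(c["img"],cv2.COLOR_RGB2HSV)
    for nm,lo,hi in(("brass",(17,90,60),(32,255,255)),("bronze",(5,90,50),(16,255,255))):
        m_=cv2.inRange(h,lo,hi)
        for q in cv2.findContours(m_,0,2)[0]:
            x,y,w,hh=cv2.boundingRect(q)
            if cv2.contourArea(q)>30 and 190<x<290 and 150<y<275: print(n,nm,(x,y,w,hh),cv2.minAreaRect(q))
    print(n,"box");
    m_=cv2.inRange(h,(100,90,30),(125,255,255)); m_[:, 300:]=0
    q=max(cv2.findContours(m_,0,2)[0],key=cv2.contourArea)
    print(cv2.approxPolyDP(cv2.convexHull(q),1.5,True)[:,0].tolist(),cv2.minAreaRect(q))
E
```

```text
cup [ 0.5806 -0.0968  0.079 ] [ 0.5799 -0.096   0.079 ]
outlet [0.5896 0.036  0.079 ] [0.5913 0.0352 0.079 ]
orif [0.4774 0.0492 0.037 ]
plate [[0.8766998932524712, -0.328110288437154], [0.7845639222954761, -0.4387980721440877], [0.6876186366441241, -0.355024799204252], [0.7777656119880652, -0.2469728934614672]] [ 0.7817 -0.3422  0.01  ]
0.14401674418671317 -129.77383178261073
0.12812630358000046 139.16873915476583
0.14071848314385982 50.16198578203746
0.12795025936958948 -39.35566002293843
t brass (226, 179, 13, 14) ((231.50003051757812, 185.50001525878906), (12.727920532226562, 11.31370735168457), 45.0)
t bronze (223, 209, 11, 20) ((228.0, 218.5), (19.0, 10.0), 90.0)
t box
[[172, 189], [174, 219], [157, 220], [154, 186]] ((164.0137176513672, 202.7743377685547), (34.506893157958984, 19.126108169555664), 87.1375961303711)
s brass (212, 232, 17, 20) ((219.76219177246094, 241.8597412109375), (18.66292953491211, 16.123003005981445), 83.6598129272461)
s brass (214, 223, 12, 9) ((219.5, 227.0), (8.0, 11.0), 90.0)
s bronze (244, 250, 27, 19) ((257.0, 259.0), (18.0, 26.0), 90.0)
s box
[[162, 295], [223, 316], [224, 324], [212, 351], [148, 327], [145, 318]] ((184.63699340820312, 320.8013610839844), (76.19377136230469, 37.5702018737793), 20.556045532226562)[ WARN:0@0.671] global loadsave.cpp:1063 imwrite_ Unsupported depth image for selected encoder is fallbacked to CV_8U.
```

View pics/m2.png

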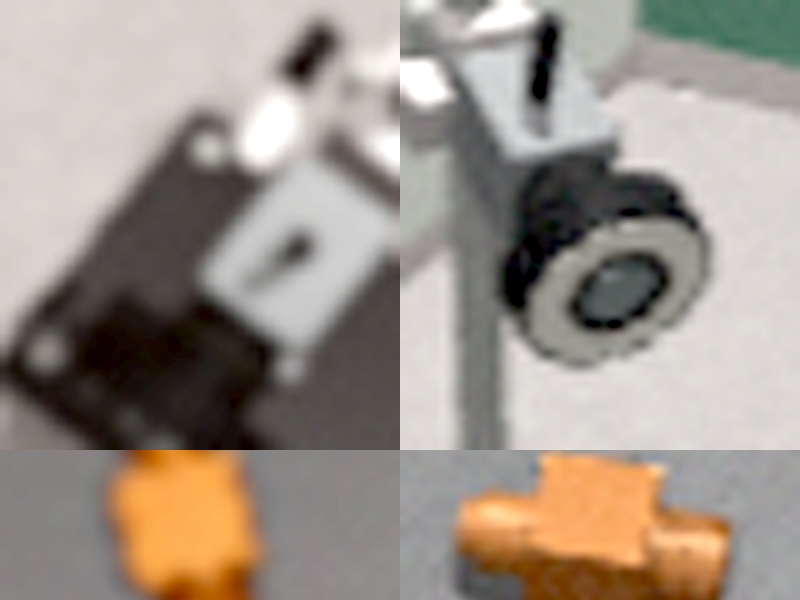

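Side view: glass centre at about (236.3,123.5) in raw pixels, and the nose is on the +x end. Both cameras agree on the cup and the outlet, so I'll start moving towards the cup.

Emit:
{"op": "apply_moves", "data": {
  "deltas": [
    [0,3.4,3.4,0,0,0,-0.019],
    [0,3.4,3.4,0,0,0,-0.019],
    [0,3.4,3.4,0,0,0,-0.019],
    [0,3.4,3.4,0,0,0,-0.019],
    [0,3.4,3.4,0,0,0,-0.019],
    [0,3.4,3.4,0,0,0,-0.019],
    [0,3.4,3.4,0,0,0,-0.019],
    [0,3.4,3.4,0,0,0,-0.019],
    [0,3.4,3.4,0,0,0,-0.019],
    [0,3.4,3.4,0,0,0,-0.019]
  ],
  "grip_force": 20
}}

```text
time_s: 1.1
ee_pos: [0.4913, -0.1873, 0.2303]
eef_rot: [-3.142, 0.0, 0.086]
force: [-0.3, -1.3, 0.3]
grip_width: 0.0941
grip_force: 0.0
```

```bash
python3 - <<'E'
from h import *
np.set_printoptions(precision=4,suppress=True)
t=load("pics/top0.png");s=load("pics/side0.png")
print("side rim +x-y,-x-y,+x+y");C=[plane(s,u,v,.036) for u,v in((163,295),(223.5,316.5),(145.5,318))]
print(np.array(C)); print("top +x+y",plane(t,154,186,.036),"-x+y",plane(t,157,219.5,.036),plane(t,157,220,0),"-x-y bot",plane(t,174.5,219.5,0))
d=C[0]-C[1];print(np.linalg.norm(d),np.degrees(np.arctan2(d[1],d[0])),np.linalg.norm(C[0]-C[2]))
c=t["img"][205:245,150:180]
# bracket: bright nonblue within box
i=cv2.cvtColor(t["img"],cv2.COLOR_RGB2HSV); print("sat rows along x=165:",[(v,int(i[v,162,1]),int(i[v,162,2])) for v in range(168,226,2)])
k=lambda x,y,ox,oy:((x+.5)/10-.5+ox,(y+.5)/10-.5+oy)
A=tri(t,k(205,275,310,100),s,k(115,158,215,95));B=tri(t,k(295,350,310,100),s,k(218,135,215,95))
print("block front",A,B)
img=cv2.cvtColor(cv2.resize(s["img"][95:140,215:255],(800,900),interpolation=cv2.INTER_CUBIC),cv2.COLOR_RGB2GRAY)
for th in(120,140,150):
    for q in cv2.findContours((img>th).astype(np.uint8),cv2.RETR_CCOMP,1)[0]:
        if cv2.contourArea(q)>6000 and cv2.pointPolygonTest(q,(436,580),False)>0:
            e=cv2.fitEllipse(q);print(th,cv2.contourArea(q),[(e[0][0]/20-.5+215+.025,e[0][1]/20-.5+95+.025),(e[1][0]/20,e[1][1]/20),e[2]])
cr=cv2.resize(t["img"][115:155,310:350,::-1],(600,600),interpolation=cv2.INTER_CUBIC).astype(float)
cv2.imwrite("pics/dark.png",np.clip((cr-15)*3,0,255).astype(np.uint8))
E
```

```text
side rim +x-y,-x-y,+x+y
[[0.6256 0.2564 0.036 ]
 [0.4705 0.2435 0.036 ]
 [0.626  0.3219 0.036 ]]
top +x+y [0.5879 0.3156 0.036 ] -x+y [0.4684 0.3001 0.036 ] [0.4695 0.3097 0.    ] -x-y bot [0.4713 0.2465 0.    ]
0.1556173646326049 4.775642970127391 0.06541359362609377
sat rows along x=165: [(168, 14, 163), (170, 14, 163), (172, 16, 164), (174, 5, 166), (176, 5, 148), (178, 2, 109), (180, 4, 175), (182, 4, 192), (184, 6, 174), (186, 4, 181), (188, 6, 180), (190, 102, 157), (192, 140, 159), (194, 138, 159), (196, 136, 159), (198, 136, 159), (200, 137, 158), (202, 136, 158), (204, 136, 159), (206, 135, 159), (208, 136, 159), (210, 135, 159), (212, 136, 159), (214, 136, 159), (216, 135, 159), (218, 135, 157), (220, 107, 145), (222, 12, 148), (224, 14, 162)]
block front (array([ 0.7336, -0.2775,  0.2471]), np.float64(0.0008714085273329471)) (array([ 0.7097, -0.3037,  0.2486]), np.float64(0.0001721159861335353))
```

View pics/dark.png

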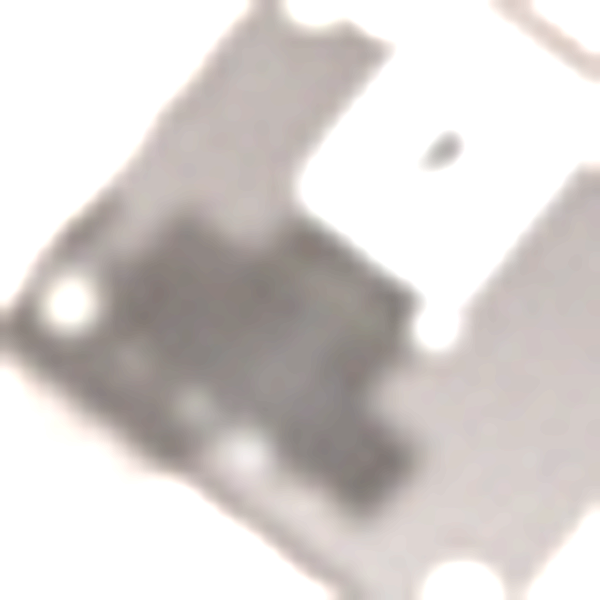

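The stretched crop shows the ring light's front edge from (115,280) to (365,515), so in the raw top view the lens is at about (325.5,141.1). Next I'll measure the box edges and lens more closely, and compute the cup deltas.

```bash
python3 - <<'E'
from h import *
np.set_printoptions(precision=4,suppress=True)
t=load("pics/top0.png");s=load("pics/side0.png")
print("lens",tri(t,(325.5,141.1),s,(236.35,123.55)), "rear top mid",(310+290/15-.5,115+337/15-.5))
def br(c): i=c["img"].astype(float); return i[:,:,2]-i[:,:,0]
def cross(a,th):  # first,last subpixel crossing
    w=np.where(a>th)[0]; i,j=w[0],w[-1]
    return i-(a[i]-th)/(a[i]-a[i-1]), j+(a[j]-th)/(a[j]-a[j+1])
b=br(t); print("blue level",b[205,164],b[205,150])
L=[];R=[]
for v in range(193,216):
    l,r=cross(b[v,148:182],b[205,164]/2); L.append(plane(t,148+l,v,.036));R.append(plane(t,148+r,v,0))
def line(P):
    P=np.array(P)[:,:2]; vx,vy,x,y=cv2.fitLine(P.astype(np.float32),2,0,.001,.001).ravel(); 
    if vx<0: vx,vy=-vx,-vy
    return np.degrees(np.arctan2(vy,vx)),(x,y), np.abs((P-[x,y])@[-vy,vx]).max()
print("+y outer rim",line(L));print("-y outer foot",line(R))
B=[plane(t,u,(lambda q:192+q[1])(cross(b[192:230,u],b[205,164]/2)),0) for u in range(160,172)]
print("-x outer foot",np.mean(B,0),line(B))
b=br(s);print(b[325,185])
F=[]
for u in range(178,218):
    q=cross(b[290:360,u],20); F.append(plane(s,u,290+q[0],.036))
print("-y rim side",line(F))
N=[plane(s,u,290+cross(b[290:360,u],20)[1],0) for u in range(158,206)]
print("+y foot side",line(N))
E
```

```text
lens (array([ 0.6959, -0.2689,  0.2146]), np.float64(0.006363558890524438)) rear top mid (328.8333333333333, 136.96666666666667)
blue level 85.0 -9.0
+y outer rim (np.float32(4.0207043), (np.float32(0.52333635), np.float32(0.3099479)), np.float64(0.0037262694296807267))
-y outer foot (np.float32(5.080371), (np.float32(0.5276744), np.float32(0.2515117)), np.float64(0.0009337393608519572))
-x outer foot [0.4696 0.279  0.    ] (np.float32(-83.80042), (np.float32(0.46956843), np.float32(0.2789638)), np.float64(0.0005906545372553927))
97.0
-y rim side (np.float32(5.218306), (np.float32(0.5375241), np.float32(0.24573943)), np.float64(0.00047131309482049543))
+y foot side (np.float32(5.174416), (np.float32(0.53946793), np.float32(0.3159068)), np.float64(0.00042474740526367625))
```

Emit:
{"op": "apply_moves", "data": {
  "deltas": [
    [0,3.0,3.0,0,0,0,0],
    [0,3.0,3.0,0,0,0,0],
    [0,2.8,3.0,-2,0,0,0]
  ]
}}

```text
time_s: 1.4
ee_pos: [0.5802, -0.0977, 0.2122]
eef_rot: [3.14, -0.004, 0.087]
force: [0.4, -0.0, -0.1]
grip_width: 0.0939
grip_force: 0.0
```

Emit:
{"op": "apply_moves", "data": {
  "deltas": [
    [0,0,0.15,-4.5,0,0,0],
    [0,0,0,-4.5,0,0,0.004],
    [0,0,0,-4,0,0,0],
    [0,0,0,-1.4,0,0,0],
    [255,0,0,0,0,0,0],
    [255,0,0,0,0,0,0],
    [255,0,0,0,0,0,0],
    [255,0,0,0,0,0,0],
    [255,0,0,0,0,0,0]
  ],
  "grip_force": 20
}}

```text
time_s: 2.3
ee_pos: [0.5787, -0.0977, 0.0675]
eef_rot: [3.141, -0.002, 0.091]
force: [0.5, 0.1, -0.5]
grip_width: 0.0572
grip_force: 0.0
```

```bash
python3 - <<'E'
from h import *
np.set_printoptions(precision=4,suppress=True)
t=load("pics/top0.png");s=load("pics/side0.png")
print("bracket -x edge",plane(t,162,189.3,.008),plane(t,162,189.3,.012))
print(ctrl.get_obs()["grip_width"],ctrl.get_obs()["ee_pos"])
# lens ellipse: white ring, sampled by flood in upscaled gray
g=cv2.cvtColor(cv2.resize(s["img"][95:140,215:255],(800,900),interpolation=cv2.INTER_CUBIC),cv2.COLOR_RGB2GRAY)
c0=np.array([436,580.])
I=[];O=[]
for a in np.radians(np.arange(0,360,5)):
    p=[g[int(c0[1]+r*np.sin(a)),int(c0[0]+r*np.cos(a))] for r in range(0,260)]
    p=np.array(p,float); pk=40+np.argmax(p[40:170]); dmin=np.argmin(p[:pk]); 
    h=(p[dmin]+p[pk])/2; ri=dmin+np.argmax(p[dmin:pk]>h); 
    po=pk+np.argmin(p[pk:pk+60]); ho=(p[pk]+p[po])/2; ro=pk+np.argmax(p[pk:po+1]<ho)
    I.append(c0+ri*np.array([np.cos(a),np.sin(a)])); O.append(c0+ro*np.array([np.cos(a),np.sin(a)]))
for nm,P in(("in",I),("out",O)):
    P=np.array(P,np.float32)
    for _ in range(3):
        e=cv2.fitEllipseDirect(P); th=np.radians(e[2]); R=np.array([[np.cos(th),np.sin(th)],[-np.sin(th),np.cos(th)]])
        q=(P-e[0])@R.T/(np.array(e[1])/2); P=P[np.abs(np.linalg.norm(q,axis=1)-1)<.08]
    ctr=((e[0][0]+.5)/20-.5+215,(e[0][1]+.5)/20-.5+95); ax=np.array(e[1])/20
    print(nm,len(P),ctr,ax,e[2],ax.min()/ax.max())
    # normals from weak perspective around the viewing ray
    o,d=ray(s,*ctr); Pm=s["pose"][:3,:3]; th=np.radians(e[2]); 
    if e[1][0]>e[1][1]: th+=np.pi/2
    minor=np.array([np.cos(th),np.sin(th)])   # minor axis dir in image (u,v)
    m3=Pm@np.array([minor[0],-minor[1],0]); m3-=d*(m3@d); m3/=np.linalg.norm(m3)
    ct=ax.min()/ax.max(); st=np.sqrt(1-ct**2)
    for sg in(1,-1):
        n=-ct*d+sg*st*m3; print("look dir",n,"az",np.degrees(np.arctan2(n[1],n[0])),"pitch down",np.degrees(np.arcsin(-n[2])))
    f=s["K"][0,0]; print("depth if dia 68:",f*.068/ax.max(),"dia@tri:",ax.max()*np.linalg.norm(np.array([.696,-.269,.2146])-o)/f)
E
```

```text
bracket -x edge [0.5805 0.2938 0.008 ] [0.5798 0.2928 0.012 ]
0.057243962494952956 [ 0.5787 -0.0977  0.0675]
in 72 (236.56644134521486, 123.80271911621094) [ 7.8618 11.0977] 60.54171371459961 0.7084229516595207
look dir [-0.7227  0.6661 -0.1845] az 137.33447259659525 pitch down 10.632830795390715
look dir [0.1738 0.4384 0.8818] az 68.37790494366588 pitch down -61.86165132257601
depth if dia 68: 2.1669825475499143 dia@tri: 0.035714192678287
out 49 (236.59692840576173, 124.25504455566406) [14.4312 17.8738] 60.30453109741211 0.8073943970685418
look dir [-0.6891  0.7232 -0.0461] az 133.61698138020503 pitch down 2.6421584017972815
look dir [0.0641 0.5348 0.8426] az 83.16976338091264 pitch down -57.41140850063806
depth if dia 68: 1.3454607414136026 dia@tri: 0.057520840149056486
```

Emit:
{"op": "apply_moves", "data": {
  "deltas": [
    [255,0,0,0,0,0,0],
    [255,0,0,0,0,0,0],
    [255,0,0,0,0,0,0]
  ]
}}

```text
time_s: 2.6
ee_pos: [0.5785, -0.0976, 0.067]
eef_rot: [3.141, -0.001, 0.091]
force: [-0.9, 0.2, 6.2]
grip_width: 0.0488
grip_force: 19.9
```

```bash
python3 - <<'E'
from h import *
np.set_printoptions(precision=4,suppress=True)
s=load("pics/side0.png");t=load("pics/top0.png")
k=lambda x,y:((x+.5)/10-.5+215,(y+.5)/10-.5+95)
def pitch(p,q,az):
    n=np.cross(ray(s,*k(*p))[1],ray(s,*k(*q))[1]); a=np.radians(az); h=np.array([np.cos(a),np.sin(a),0])
    # dir = h*c - z*s, n.dir=0 -> tan = n.h/n.z
    return np.degrees(np.arctan(n@h/n[2]))
for az in(138,140,142): print(az,pitch((60,55),(115,158),az),pitch((172,70),(218,135),az),pitch((55,60),(118,160),az))
# minor-axis constraint: minor axis image dir gives plane of (ray, normal)
th=np.radians(60.5); c=(236.57,123.8); d=ray(s,*c)[1]
m3=s["pose"][:3,:3]@np.array([np.cos(th),-np.sin(th),0]); n=np.cross(d,m3)
for az in(138,140,142):
    a=np.radians(az);h=np.array([np.cos(a),np.sin(a),0]); print("minor",az,np.degrees(np.arctan(n@h/n[2])))
E
```

```text
138 13.682350876213611 5.40244913588764 7.361693326418954
140 17.777387026251667 8.60661033238873 11.04591097557078
142 21.673917305149153 11.747359904169302 14.627262752972861
minor 138 11.89234965800225
minor 140 15.786191166121665
minor 142 19.518619149635462
```

Emit:
{"op": "apply_moves", "data": {
  "deltas": [
    [255,0,0,2,0,0,0],
    [255,0,0,4,0,0,0],
    [255,0,0,4,0,0,0],
    [255,-0.6,3.0,0,0,0,0],
    [255,-0.9,4.4,0,0,0,0],
    [255,-0.9,4.4,0,0,0,0],
    [255,-0.9,4.4,0,0,0,0],
    [255,-0.9,4.4,0,0,0,0],
    [255,-0.9,4.4,0,0,0,0],
    [255,-0.9,4.4,0,0,0,0]
  ]
}}

```text
time_s: 3.6
ee_pos: [0.5175, 0.1981, 0.1663]
eef_rot: [3.142, 0.0, 0.091]
force: [0.8, -0.3, -0.9]
grip_width: 0.0489
grip_force: 19.9
```

Emit:
{"op": "apply_moves", "data": {
  "deltas": [
    [255,-0.9,4.0,0,0,0,0],
    [255,-1.0,3.0,0,0,0,0],
    [255,-0.05,1.0,0,0,0,0],
    [255,0,0,0,0,0,0]
  ]
}}

```text
time_s: 4.0
ee_pos: [0.4986, 0.2771, 0.1662]
eef_rot: [3.141, 0.0, 0.093]
force: [0.5, -0.4, -0.0]
grip_width: 0.0489
grip_force: 19.9
```

```bash
python3 - <<'E'
from h import *
np.set_printoptions(precision=4,suppress=True)
t=snap("top","pics/top1.png");s=snap("side","pics/side1.png")
def crop(c,x,y,w,h):
    return cv2.resize(c["img"][y:y+h,x:x+w,::-1],(400,400),interpolation=cv2.INTER_CUBIC)
cv2.imwrite("pics/m3.png",np.hstack([crop(t,130,150,80,80),crop(s,140,240,110,110)]))
o=ctrl.get_obs();print(o["time_s"],o["ee_pos"],o["eef_rot"],o["force"],o["grip_width"])
E
```

```text
4.1 [0.4991 0.2755 0.1662] [3.1413 0.0003 0.0902] [ 0.0184 -0.4747 -0.5525] 0.04902520669434161
```

View pics/m3.png

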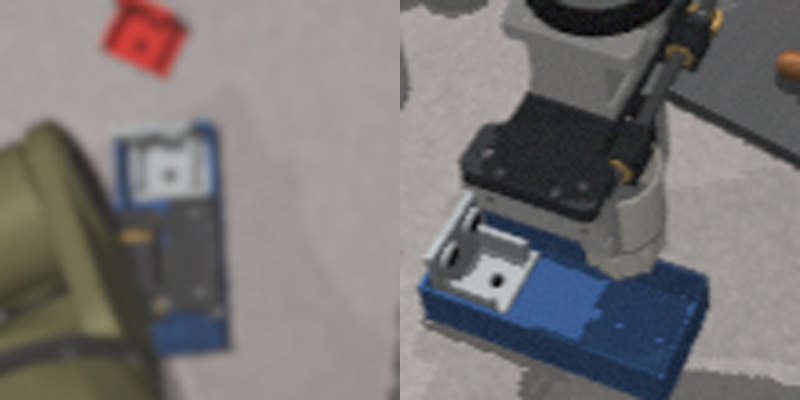

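The cup hangs in the grip over the -x part of the box. The bracket's free edge runs (540,256)-(497,310) in the side crop. I'll check that edge and the cup foot by ray casting before lowering.

```bash
python3 - <<'E'
from h import *
np.set_printoptions(precision=4,suppress=True)
t=load("pics/top1.png");s=load("pics/side1.png")
C=np.array([.550,.281]);u=np.array([np.cos(.091),np.sin(.091)]);w=np.array([-u[1],u[0]])
bx=lambda p:((p[:2]-C)@u,(p[:2]-C)@w)
for px in((178.1,310),(166.3,324.9)): print("bracket edge box coords",bx(plane(s,*px,.008)))
for x,y in((109,201),(215,196)): print("top bracket",bx(plane(t,130+(x+.5)/5-.5,150+(y+.5)/5-.5,.008)))
# box inner floor/rim -x end in side: rim -x-y outer corner, -x+y outer corner foot
kk=lambda x,y:(140+(x-400+.5)/3.636-.5,240+(y+.5)/3.636-.5)
print("rim -x-y",bx(plane(s,*kk(709,276),.036)),"rim -x+y",bx(plane(s,*kk(665,368),.036)))
print("top -x-y foot",bx(plane(t,130+230.5/5-.5,150+350.5/5-.5,0)))
# silhouette of foot: left/right extremes & bottom predicted vs seen
b=np.array([.501,.2757,.1024]); r=.0215
ring=[proj(s,b+[r*np.cos(a),r*np.sin(a),0]) for a in np.linspace(0,6.28,60)]
q=np.array(ring); print("pred foot px crop",((q-[140,240]+.5)*3.636-.5+[400,0]).min(0),((q-[140,240]+.5)*3.636-.5+[400,0]).max(0))
E
```

```text
bracket edge box coords (np.float64(0.03176444071291614), np.float64(-0.023079371531932385))
bracket edge box coords (np.float64(0.038900935202718985), np.float64(0.019597713663934778))
top bracket (np.float64(0.03327929065272531), np.float64(0.048500906502690566))
top bracket (np.float64(0.02979426402805945), np.float64(-0.028549579787136785))
rim -x-y (np.float64(-0.08402770288511077), np.float64(-0.0331778652587945)) rim -x+y (np.float64(-0.08248499703339113), np.float64(0.02986776347872657))
top -x-y foot (np.float64(-0.082288564705841), np.float64(-0.031155412378126593))
pred foot px crop [591.6535 210.0684] [666.5552 277.0784]
```

Emit:
{"op": "apply_moves", "data": {
  "deltas": [
    [255,0,0,-2.5,0,0,0],
    [255,0,0,-3,0,0,0],
    [255,0,0,-2.5,0,0,0],
    [255,0,0,-1.2,0,0,0],
    [255,0,0,-0.4,0,0,0],
    [255,0,0,-0.1,0,0,0],
    [255,0,0,0,0,0,0]
  ]
}}

```text
time_s: 4.8
ee_pos: [0.4994, 0.2764, 0.0705]
eef_rot: [-3.141, -0.002, 0.09]
force: [0.4, -0.2, -0.9]
grip_width: 0.0492
grip_force: 19.9
```

Emit:
{"op": "apply_moves", "data": {
  "deltas": [
    [255,0,0,-0.1,0,0,0],
    [255,0,0,-0.1,0,0,0],
    [255,0,0,0,0,0,0]
  ]
}}

```text
time_s: 5.1
ee_pos: [0.499, 0.2766, 0.0679]
eef_rot: [-3.141, -0.001, 0.091]
force: [-0.9, -1.5, 1.2]
grip_width: 0.0488
grip_force: 19.9
```

Emit:
{"op": "apply_moves", "data": {
  "deltas": [
    [255,0,0,-0.05,0,0,0],
    [0,0,0,0,0,0,0],
    [0,0,0,0,0,0,0],
    [0,0,0,0,0,0,0],
    [0,0,0,0,0,0,0],
    [0,0,0,0,0,0,0],
    [0,0,0,2,0,0,0],
    [0,0,0,4,0,0,0],
    [0,0,0,4,0,0,0],
    [0,1,-2,0,0,0,0]
  ]
}}

```text
time_s: 6.1
ee_pos: [0.51, 0.2584, 0.1725]
eef_rot: [-3.139, -0.008, 0.093]
force: [0.9, -0.1, 0.4]
grip_width: 0.094
grip_force: 0.0
```

Emit:
{"op": "apply_moves", "data": {
  "deltas": [
    [0,1.6,-4.4,0,0,0,0],
    [0,1.6,-4.4,0,0,0,0],
    [0,1.6,-4.4,0,0,0,0],
    [0,1.6,-4.4,0,0,0,0],
    [0,1.7,-4.6,0,0,0,0],
    [0,0,0,-4,0,0,0],
    [0,0,0,-1,0,0,0]
  ]
}}

```text
time_s: 6.8
ee_pos: [0.5884, 0.0333, 0.1135]
eef_rot: [-3.141, 0.005, 0.089]
force: [-1.2, 0.4, 0.1]
grip_width: 0.0941
grip_force: 0.0
```

```bash
python3 - <<'E'
from h import *
t=snap("top","pics/top2.png");s=snap("side","pics/side2.png")
def crop(c,x,y,w,h):
    return cv2.resize(c["img"][y:y+h,x:x+w,::-1],(400,400),interpolation=cv2.INTER_CUBIC)
cv2.imwrite("pics/m4.png",np.hstack([crop(s,170,180,100,100),crop(s,140,240,110,110)]))
o=ctrl.get_obs();print(o["time_s"],o["ee_pos"],o["eef_rot"])
E
```

```text
6.9 [0.58880135 0.03492693 0.1154969 ] [-3.14114279  0.00370102  0.09116559]
```

View pics/m4.png

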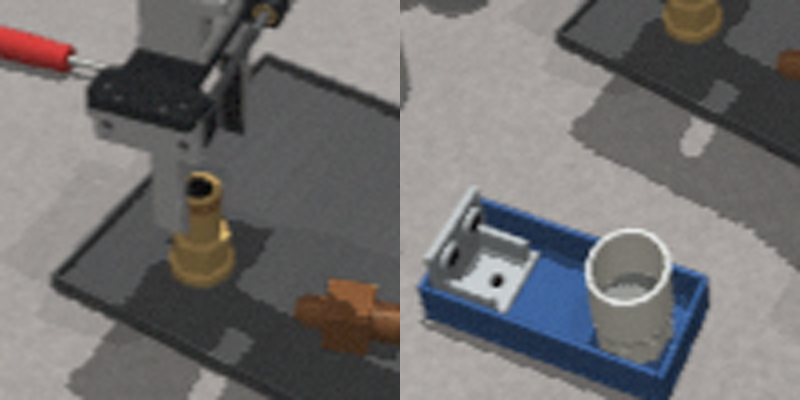

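The cup stands in the box with its rim centre at side-crop (630,272). The outlet stands under the open gripper. I'll check the offset.

```bash
python3 - <<'E'
from h import *
np.set_printoptions(precision=4,suppress=True)
s=load("pics/side2.png")
C=np.array([.550,.281]);u=np.array([np.cos(.091),np.sin(.091)]);w=np.array([-u[1],u[0]])
p=plane(s,140+(230.5)/3.636-.5,240+(272.5)/3.636-.5,.080);print("cup",p,(p[:2]-C)@u,(p[:2]-C)@w)
print("outlet top",plane(s,170+203.5/4-.5,180+187.5/4-.5,.079))
f=lambda q:((np.array(q)-[170,180]+.5)*4-.5)
for y in(.047,.06,-.047): print("finger tip crop",y,f(proj(s,(.589,.0345+y,.0905))))
E
```

```text
cup [0.4992 0.2805 0.08  ] -0.050632242421512444 0.004116534499364681
outlet top [0.5897 0.0355 0.079 ]
finger tip crop 0.047 [169.4798 221.0948]
finger tip crop 0.06 [159.459  234.6422]
finger tip crop -0.047 [236.3265 130.7231]
```

Emit:
{"op": "apply_moves", "data": {
  "deltas": [
    [0,0.1,0.1,-3,0,0,0],
    [0,0,0,-1.6,0,0,0],
    [255,0,0,0,0,0,0],
    [255,0,0,0,0,0,0],
    [255,0,0,0,0,0,0],
    [255,0,0,0,0,0,0],
    [255,0,0,0,0,0,0],
    [255,0,0,0,0,0,0],
    [255,0,0,0,0,0,0],
    [255,0,0,0,0,0,0]
  ],
  "grip_force": 30
}}

```text
time_s: 7.9
ee_pos: [0.5908, 0.0354, 0.071]
eef_rot: [3.142, 0.0, 0.091]
force: [0.1, 0.2, -0.4]
grip_width: 0.0333
grip_force: 0.0
```

Emit:
{"op": "apply_moves", "data": {
  "deltas": [
    [255,0,0,0,0,0,0],
    [255,0,0,0,0,0,0],
    [255,0,0,0,0,0,0],
    [255,0,0,0,0,0,0]
  ]
}}

```text
time_s: 8.3
ee_pos: [0.5908, 0.0355, 0.0709]
eef_rot: [-3.142, 0.0, 0.091]
force: [-0.4, 0.6, 0.3]
grip_width: 0.0292
grip_force: 30.0
```

Emit:
{"op": "apply_moves", "data": {
  "deltas": [
    [255,0,0,2,0,0,0],
    [255,0,0,4,0,0,0],
    [255,0,0,4,0,0,0],
    [255,-0.4,2.4,0,0,0,0],
    [255,-0.6,4.4,0,0,0,0],
    [255,-0.7,4.4,0,0,0,0],
    [255,-0.7,4.4,0,0,0,0],
    [255,-0.7,4.4,0,0,0,0],
    [255,-0.6,3.4,0,0,0,0],
    [255,0,1.0,0,0,0,0]
  ]
}}

```text
time_s: 9.3
ee_pos: [0.5525, 0.2824, 0.1704]
eef_rot: [-3.141, 0.001, 0.094]
force: [-0.3, -0.1, -1.9]
grip_width: 0.0298
grip_force: 30.0
```

Emit:
{"op": "apply_moves", "data": {
  "deltas": [
    [255,0,0,0,0,0,0],
    [255,0,0,0,0,0,0]
  ]
}}

```text
time_s: 9.5
ee_pos: [0.554, 0.2784, 0.1706]
eef_rot: [3.141, 0.001, 0.09]
force: [0.1, -1.2, -4.0]
grip_width: 0.0296
grip_force: 30.0
```

Emit:
{"op": "apply_moves", "data": {
  "deltas": [
    [255,0,0.05,-2.5,0,0,0],
    [255,0,0,-3,0,0,0],
    [255,0,0,-2.5,0,0,0],
    [255,0,0,-1.2,0,0,0],
    [255,0,0,-0.4,0,0,0],
    [255,0,0,0,0,0,0]
  ]
}}

```text
time_s: 10.1
ee_pos: [0.5542, 0.2794, 0.0754]
eef_rot: [-3.142, -0.0, 0.09]
force: [0.6, 0.1, -2.9]
grip_width: 0.0296
grip_force: 30.0
```

Emit:
{"op": "apply_moves", "data": {
  "deltas": [
    [255,0,0,-0.1,0,0,0],
    [255,0,0,-0.1,0,0,0],
    [255,0,0,0,0,0,0]
  ]
}}

```text
time_s: 10.4
ee_pos: [0.554, 0.28, 0.0735]
eef_rot: [-3.141, -0.001, 0.091]
force: [0.6, 0.1, -2.7]
grip_width: 0.0296
grip_force: 30.0
```

Emit:
{"op": "apply_moves", "data": {
  "deltas": [
    [255,0,0,-0.1,0,0,0],
    [255,0,0,-0.05,0,0,0],
    [255,0,0,0,0,0,0]
  ]
}}

```text
time_s: 10.7
ee_pos: [0.5539, 0.2801, 0.0719]
eef_rot: [-3.141, -0.001, 0.091]
force: [-1.2, -0.6, 2.3]
grip_width: 0.0297
grip_force: 30.0
```

Emit:
{"op": "apply_moves", "data": {
  "deltas": [
    [0,0,0,0,0,0,0],
    [0,0,0,0,0,0,0],
    [0,0,0,0,0,0,0],
    [0,0,0,0,0,0,0],
    [0,0,0,0,0,0,0],
    [0,0,0,0,0,0,0],
    [0,0,0,2,0,0,0],
    [0,0,0,4,0,0,0],
    [0,0,0,4,0,0,0],
    [90,-0.4,-4,0,0,0,0]
  ]
}}

```text
time_s: 11.7
ee_pos: [0.5515, 0.2428, 0.177]
eef_rot: [-3.139, -0.009, 0.094]
force: [-0.4, -1.2, -0.1]
grip_width: 0.0887
grip_force: 0.0
```

```bash
python3 - <<'E'
from h import *
np.set_printoptions(precision=4,suppress=True)
t=load("pics/top0.png");s=load("pics/side0.png")
for nm,c,(x,y,w,h) in(("top",t,(215,200,30,36)),("side",s,(236,242,44,36))):
    i=c["img"][y:y+h,x:x+w].astype(float); g=np.clip(i[:,:,0]-i[:,:,2]-15,0,None); g=np.minimum(g,60)
    V,U=np.mgrid[y:y+h,x:x+w]; W=g/g.sum(); m=np.array([(W*U).sum(),(W*V).sum()])
    P=np.array([plane(c,u,v,.022)[:2] for u,v in zip(U.ravel(),V.ravel())]); wv=W.ravel()
    mu=wv@P; cov=(P-mu).T*wv@(P-mu); e,v=np.linalg.eigh(cov); d=v[:,1]*np.sign(v[0,1])
    pr=((P-mu)@d)[wv>wv.max()*.5]
    print(nm,"px",m,"mean",mu,"yaw",np.degrees(np.arctan2(d[1],d[0])),"extent",pr.min(),pr.max(),np.sqrt(e))
# block top-face corners in side zoom m2 (10x, y offset 75)
k=lambda x,y:(238+(x-400+.5)/10-.5,242+(y-450+75+.5)/10-.5)
Q=[plane(s,*k(*p),.037) for p in((543,456),(662,467),(645,563),(530,548))]
print(np.array(Q),np.mean(Q,0))
for a,b in((1,0),(2,3)): d=Q[b]-Q[a];print(np.degrees(np.arctan2(d[1],d[0])),np.linalg.norm(d))
o=ctrl.get_obs();print(o["qpos"],o["eef_rot"],o["ee_pos"])
E
```

```text
top px [228.4517 218.2997] mean [0.4735 0.0499] yaw 14.512357902566396 extent -0.034757221246354726 0.034385099467044586 [0.0091 0.0175]
side px [257.1666 257.3832] mean [0.4743 0.0455] yaw 12.058599465916116 extent -0.0345175157986733 0.03613399294292015 [0.0132 0.0178]
[[0.4932 0.0393 0.037 ]
 [0.4629 0.0288 0.037 ]
 [0.4543 0.0604 0.037 ]
 [0.4834 0.069  0.037 ]] [0.4734 0.0494 0.037 ]
19.05208987827447 0.03204240077171814
16.479380117322506 0.030312817867760706
[0.3538 0.4569 1.4332 0.0005 1.2424 1.8301] [-3.1388 -0.0088  0.0943] [0.5515 0.2428 0.177 ]
```

Emit:
{"op": "apply_moves", "data": {
  "deltas": [
    [90,-1.5,-4,0,0,0,0.034],
    [90,-1.5,-4,0,0,0,0.034],
    [90,-1.6,-4,0,0,0,0.034],
    [90,-1.6,-4,0,0,0,0.034],
    [90,-1.4,-2.9,0,0,0,0.034],
    [90,0,0,-4,0,0,0],
    [90,0,0,-2,0,0,0],
    [90,0,0,0,0,0,0]
  ]
}}

```text
time_s: 12.5
ee_pos: [0.4725, 0.0507, 0.1095]
eef_rot: [-3.141, 0.004, 0.26]
force: [0.4, -0.6, 0.2]
grip_width: 0.0609
grip_force: 0.0
```

```bash
python3 - <<'E'
from h import *
np.set_printoptions(precision=4,suppress=True)
t=snap("top","pics/top3.png");s=snap("side","pics/side3.png")
def crop(c,x,y,w,h):
    return cv2.resize(c["img"][y:y+h,x:x+w,::-1],(400,400),interpolation=cv2.INTER_CUBIC)
cv2.imwrite("pics/m5.png",np.hstack([crop(s,218,220,64,64),crop(s,140,260,100,100)]))
o=ctrl.get_obs();print(o["time_s"],o["ee_pos"],o["eef_rot"],o["grip_width"])
E
```

```text
12.6 [0.4741 0.051  0.1121] [ 3.1416 -0.0002  0.2609] 0.06072866668754258
```

View pics/m5.png

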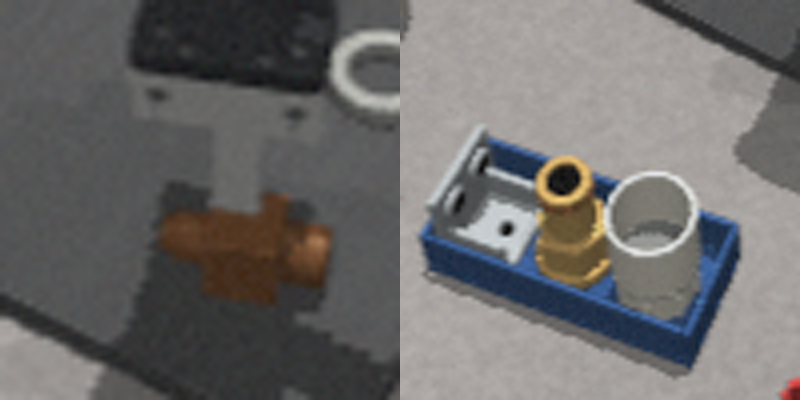

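Both the cup and the outlet stand upright in the box, and the open fingers straddle the orifice block. I'll descend and grip.

Emit:
{"op": "apply_moves", "data": {
  "deltas": [
    [90,0,-0.15,-4,0,0,0],
    [90,0,0,-3,0,0,0],
    [90,0,0,-1.1,0,0,0],
    [255,0,0,0,0,0,0],
    [255,0,0,0,0,0,0],
    [255,0,0,0,0,0,0],
    [255,0,0,0,0,0,0],
    [255,0,0,0,0,0,0],
    [255,0,0,0,0,0,0],
    [255,0,0,0,0,0,0]
  ],
  "grip_force": 45
}}

```text
time_s: 13.6
ee_pos: [0.4746, 0.0494, 0.0318]
eef_rot: [3.141, -0.002, 0.261]
force: [-1.1, -0.6, 7.7]
grip_width: 0.0335
grip_force: 45.0
```

Emit:
{"op": "apply_moves", "data": {
  "deltas": [
    [255,0,0,2,0,0,0],
    [255,0,0,4,0,0,0],
    [255,0,0,4.5,0,0,0],
    [255,0.8,-2,3.0,0,0,-0.1],
    [255,1.2,-3,1.4,0,0,-0.14],
    [255,1.2,-3,0,0,0,-0.14],
    [255,1.2,-3,0,0,0,-0.14],
    [255,1.2,-3,0,0,0,-0.14],
    [255,1.2,-3,0,0,0,-0.14],
    [255,1.3,-3,0,0,0,-0.14]
  ]
}}

```text
time_s: 14.6
ee_pos: [0.5548, -0.1518, 0.1796]
eef_rot: [3.142, 0.0, -0.685]
force: [0.6, 0.5, -3.8]
grip_width: 0.0339
grip_force: 45.0
```

Emit:
{"op": "apply_moves", "data": {
  "deltas": [
    [255,0,0,0,-0.08,-0.095,0],
    [255,0,0,0,-0.08,-0.095,0],
    [255,0,0,0,0,0,0],
    [255,0,0,0,0,0,0]
  ]
}}

```text
time_s: 15.0
ee_pos: [0.5546, -0.1502, 0.1799]
eef_rot: [3.136, -0.246, -0.678]
force: [0.0, -0.3, -4.6]
grip_width: 0.0339
grip_force: 45.0
```

```bash
python3 - <<'E'
from h import *
np.set_printoptions(precision=4,suppress=True)
t=snap("top","pics/top4.png");s=snap("side","pics/side4.png")
def crop(c,x,y,w,h,W,H):
    return cv2.resize(c["img"][y:y+h,x:x+w,::-1],(W,H),interpolation=cv2.INTER_CUBIC)
cv2.imwrite("pics/m6.png",np.hstack([crop(t,270,110,80,120,400,600),crop(s,205,90,60,90,400,600)]))
o=ctrl.get_obs();print(o["time_s"],o["ee_pos"],o["eef_rot"],o["grip_width"],o["qpos"])
E
```

```text
15.1 [ 0.5551 -0.1507  0.1798] [ 3.1365 -0.2465 -0.6788] 0.0339554949757267 [-0.2869  0.2929  1.6713 -0.1202  0.9543  2.0218]
```

View pics/m6.png

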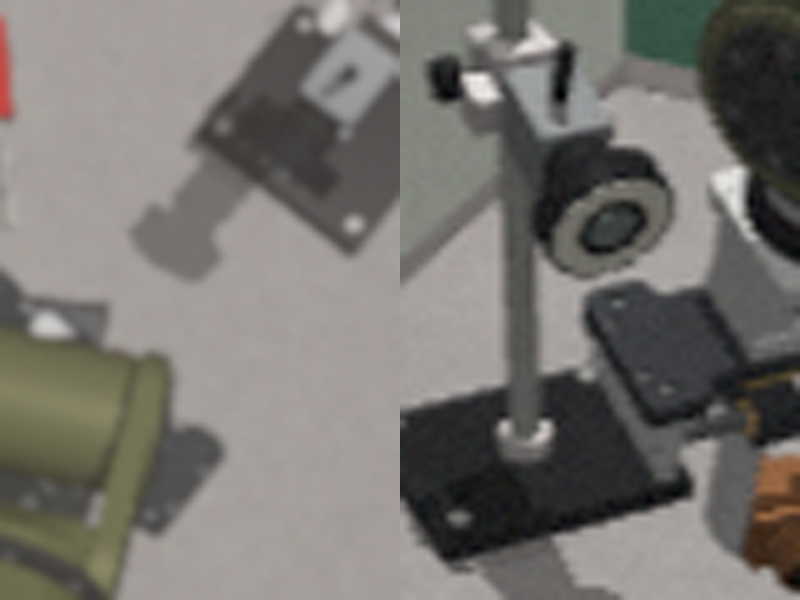

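The lens face is unobstructed at side-crop (612,222), with the part waiting behind and below the focus. I'll fit the ring face again on averaged frames, sampling edges in the frame of the inner ellipse.

```bash
cat > ring.py <<'E'
from h import *
np.set_printoptions(precision=4,suppress=True)
fr=[ctrl.camera("side") for _ in range(8)]; s=fr[0]
img=np.mean([f["img"] for f in fr],0); np.savez("pics/avg.png.npz",img=img,K=s["K"],pose=s["pose"])
g=img.mean(2).astype(np.float32)
c0=np.array([236.57,123.8]); th=np.radians(60.54); A=np.array([np.cos(th),np.sin(th)])*7.86/2; B=np.array([-np.sin(th),np.cos(th)])*11.1/2
an=np.radians(np.arange(0,360,4)); k=np.arange(.4,2.6,.01)
D=np.cos(an)[:,None]*A+np.sin(an)[:,None]*B
M=(c0+k[None,:,None]*D[:,None,:]).astype(np.float32)
p=cv2.remap(g,M[:,:,0],M[:,:,1],cv2.INTER_CUBIC); p=cv2.GaussianBlur(p,(1,1),0); dp=np.gradient(p,axis=1)
print("mean profile",p.mean(0)[::10].astype(int))
def cone(e,ctr):
    a,b=np.array(e[1])/2; 
    if a>b: a,b=b,a; t=np.radians(e[2]+90)
    else: t=np.radians(e[2])
    R=np.array([[np.cos(t),-np.sin(t)],[np.sin(t),np.cos(t)]]); Q=R@np.diag([1/a**2,1/b**2])@R.T
    C=np.zeros((3,3));C[:2,:2]=Q;C[:2,2]=C[2,:2]=-Q@ctr;C[2,2]=ctr@Q@ctr-1
    C=s["K"].T@C@s["K"]; w,V=np.linalg.eigh(C)   # opencv cam axes
    if (w>0).sum()==1: w,V=-w[::-1],V[:,::-1]
    # w[0]<0<w[1]<=w[2]
    h=np.sqrt((w[2]-w[1])/(w[2]-w[0])); l=np.sqrt((w[1]-w[0])/(w[2]-w[0])); P=s["pose"][:3,:3]@np.diag([1,-1,-1])
    for sg in(1,-1):
        n=P@(h*V[:,0]*0+sg*h*V[:,0]*0+ V[:,2]*sg*h + V[:,0]*l); 
        for q in(n,-n):
            az=np.degrees(np.arctan2(q[1],q[0]))
            if 100<az<180: print("   az",az,"pitch",np.degrees(np.arcsin(-q[2])))
for nm,lo,hi,sg in(("in",.7,1.4,1),("out",1.5,2.3,-1)):
    w=(k>lo)&(k<hi); j=np.argmax(sg*dp[:,w],1); kk=k[w][j]
    P=(c0+kk[:,None]*D).astype(np.float32); st=(sg*dp[:,w]).max(1)
    ok=(st>.4*np.median(st))&(np.abs(kk-np.median(kk))<.25); P=P[ok]
    for _ in range(4):
        e=cv2.fitEllipse(P); t=np.radians(e[2]); R=np.array([[np.cos(t),np.sin(t)],[-np.sin(t),np.cos(t)]])
        r=np.linalg.norm((P-e[0])@R.T/(np.array(e[1])/2),axis=1); P=P[np.abs(r-1)<max(.03,2*r.std())]
    print(nm,len(P),e,min(e[1])/max(e[1]),"res",r.std()); cone(e,np.array(e[0]))
E
python3 ring.py
```

```text
mean profile [ 62  58  48  38  37  54  79  98 105 105 105 108 106 100  95  98 106 109
 109 108 106 106]
in 78 ((236.427001953125, 123.62201690673828), (7.1432366371154785, 11.016510963439941), 59.85379409790039) 0.6484118847447667 res 0.0293618743459918
   az 139.64978366962043 pitch 15.40454964073921
out 52 ((236.04881286621094, 123.25524139404297), (11.911933898925781, 18.60420036315918), 59.142452239990234) 0.6402819614066453 res 0.016801721497717054
   az 140.48025474846037 pitch 15.751626323367772
```

The inner and outer ring ellipses agree: the camera looks along azimuth 140° and about 15.6° down. Next I'll solve for the lens position and the remaining shift.

```bash
cat > goal.py <<'E'
from h import *
from scipy.optimize import least_squares
from scipy.spatial.transform import Rotation as Ro
np.set_printoptions(precision=4,suppress=True)
t=load("pics/top0.png");s=load("pics/side0.png")
a,p=np.radians(140.),np.radians(15.6); n=np.array([np.cos(a)*np.cos(p),np.sin(a)*np.cos(p),-np.sin(p)])
w=np.array([-np.sin(a),np.cos(a)]); blk=np.array([.7216,-.2906])
f=lambda L:np.r_[(np.array(proj(s,L))-[236.3,123.5])/.4,(np.array(proj(t,L))-[325.5,141.1])/1.2,(L[:2]-blk)@w/.002]
r=least_squares(f,[.69,-.27,.21]); L=r.x
if __name__=="__main__":
    J=np.linalg.inv(r.jac.T@r.jac); print("L",L,"res",r.fun,"sig",np.sqrt(np.diag(J)))
    o=ctrl.get_obs(); R=Ro.from_euler("xyz",o["eef_rot"]).as_matrix()
    X=-n; Y=np.cross([0,0,1],X);Y/=np.linalg.norm(Y); Z=np.cross(X,Y)
    Rt=np.c_[X,-Y,-Z]   # tool x=bore, z=-up
    print("tool x now",R[:,0],"goal",X,"rotvec",Ro.from_matrix(Rt@R.T).as_rotvec())
    for d in(.1,.15):
        tip=L+d*n; tcp=tip-.036*X+.0118*Z; print(d,"tip",tip,"tcp",tcp,"shift cm",(tcp-o["ee_pos"])*100)
    print(o["ee_pos"],o["eef_rot"])
E
python3 goal.py
```

```text
L [ 0.6932 -0.268   0.2152] res [-0.7006 -0.1495  0.0788  1.4582  0.4553] sig [0.0022 0.0031 0.0026]
tool x now [ 0.7546 -0.6085  0.2454] goal [ 0.7378 -0.6191  0.2689] rotvec [-0.0115 -0.0221 -0.0181]
0.1 tip [ 0.6194 -0.2061  0.1883] tcp [ 0.5904 -0.1817  0.19  ] shift cm [ 3.5625 -3.1148  1.0625]
0.15 tip [ 0.5825 -0.1751  0.1749] tcp [ 0.5536 -0.1508  0.1765] shift cm [-0.1267 -0.0192 -0.2821]
[ 0.5548 -0.1506  0.1794] [ 3.1363 -0.2479 -0.6786]
```

Emit:
{"op": "apply_moves", "data": {
  "deltas": [
    [255,1.0,-0.9,0.2,-0.0115,-0.022,-0.018],
    [255,1.3,-1.1,0.4,0,0,0],
    [255,0.8,-0.7,0.3,0,0,0],
    [255,0.4,-0.4,0.15,0,0,0],
    [255,0,0,0,0,0,0],
    [255,0,0,0,0,0,0]
  ]
}}

```text
time_s: 16.1
ee_pos: [0.5896, -0.1815, 0.1897]
eef_rot: [3.142, -0.272, -0.698]
force: [-0.4, 0.5, -3.6]
grip_width: 0.0337
grip_force: 45.0
```

```bash
python3 - <<'E'
from goal import *
c=snap("side","pics/side5.png");tt=snap("top","pics/top5.png")
o=ctrl.get_obs(); R=Ro.from_euler("xyz",o["eef_rot"]).as_matrix(); e=o["ee_pos"]
tip=e+R@[.036,0,.0118]; base=e+R@[.016,0,.0118]
print(e,o["eef_rot"],"tip",tip,"err",tip-(L+.1*n),"x",R[:,0])
x,y,w,h=200,90,100,75
k=lambda q:((np.array(q)-[x,y]+.5)*8-.5)
print("pred tip,blockface,lens px crop",k(proj(c,tip)),k(proj(c,base)),k(proj(c,L)),"top lens/tip",proj(tt,L),proj(tt,tip))
cv2.imwrite("pics/m7.png",cv2.resize(c["img"][y:y+h,x:x+w,::-1],(800,600),interpolation=cv2.INTER_CUBIC))
E
```

```text
[ 0.5896 -0.1813  0.1898] [ 3.1415 -0.2724 -0.6979] tip [ 0.6186 -0.2056  0.1881] err [-0.0009  0.0004 -0.0002] x [ 0.7379 -0.6189  0.2691]
pred tip,blockface,lens px crop [395.2396 452.25  ] [416.8341 490.2731] [291.658  271.0217] top lens/tip (np.float64(325.594518266277), np.float64(142.84978252154008)) (np.float64(305.1523647663008), np.float64(168.06331310788295))
```

View pics/m7.png

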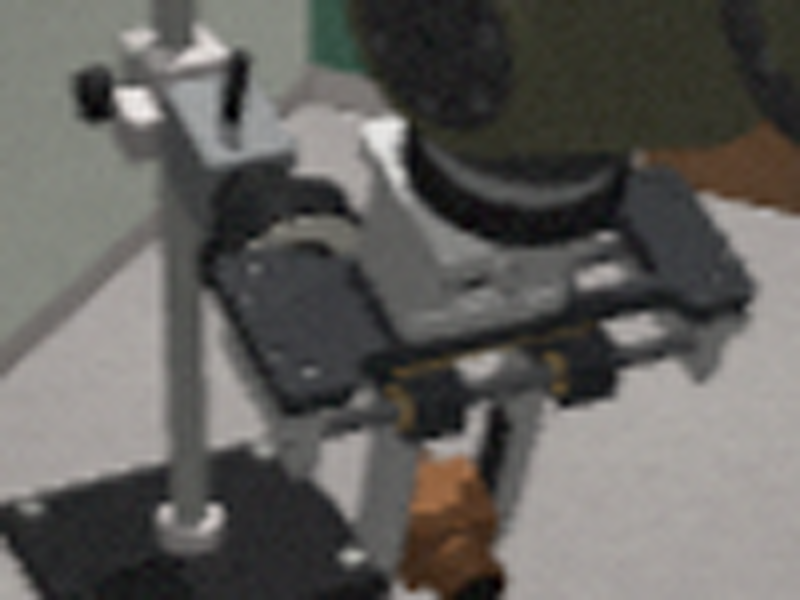

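The part is held between the fingers at crop (450,530), with its nose towards the lens and the nose itself behind the near finger. The tail bore is at about (488,582). I'll compare the tail with the prediction numerically.

```bash
python3 - <<'E'
from goal import *
c=load("pics/side5.png")
o=ctrl.get_obs(); R=Ro.from_euler("xyz",o["eef_rot"]).as_matrix(); e=o["ee_pos"]
i=c["img"].astype(int); m=((i[:,:,0]-i[:,:,2])>25)&(i[:,:,0]>40)
m[:140]=0;m[190:]=0;m[:,:240]=0;m[:,275:]=0
ys,xs=np.nonzero(m); print("bronze bbox",xs.min(),xs.max(),ys.min(),ys.max())
for v in range(ys.min(),ys.max()+1): print(v,xs[ys==v].min(),xs[ys==v].max(),end="; ")
print()
for v in range(158,170): print(v,i[v,248:268].sum(1)//3)
P=lambda q:np.array(proj(c,e+R@np.array(q)))
print("tail end centre",P([-.036,0,.0118]))
a=np.linspace(0,2*np.pi,40)
T=np.array([P([-.036,.013*np.cos(x),.0118+.013*np.sin(x)]) for x in a]); print("tail end rim bbox",T.min(0),T.max(0))
for sx in(-.016,.016):
    print("block corners x",sx,[P([sx,sy,.0118+sz]).round(1).tolist() for sy in(-.017,.017) for sz in(-.017,.017)])
E
```

```text
bronze bbox 250 262 140 164
140 250 250; 141 250 251; 142 250 250; 143 250 250; Traceback (most recent call last):
  File "<stdin>", line 7, in <module>
    return umr_minimum(a, axis, None, out, keepdims, initial, where)
ValueError: zero-size array to reduction operation minimum which has no identity
```

```bash
python3 - <<'E'
from goal import *
c=load("pics/side5.png")
o=ctrl.get_obs(); R=Ro.from_euler("xyz",o["eef_rot"]).as_matrix(); e=o["ee_pos"]
i=c["img"].astype(int); m=((i[:,:,0]-i[:,:,2])>25)&(i[:,:,0]>40)
m[:145]=0;m[190:]=0;m[:,:240]=0;m[:,275:]=0
ys,xs=np.nonzero(m)
for v in np.unique(ys): print(v,xs[ys==v].min(),xs[ys==v].max(),end="; ")
print()
for v in range(156,172): print(v,i[v,246:268].sum(1)//3)
P=lambda q:np.array(proj(c,e+R@np.array(q)))
print("tail end centre",P([-.036,0,.0118]))
a=np.linspace(0,2*np.pi,40)
T=np.array([P([-.036,.013*np.cos(x),.0118+.013*np.sin(x)]) for x in a]); print("tail end rim bbox",T.min(0),T.max(0))
for sx in(-.016,.016):
    print("block corners x",sx,[P([sx,sy,.0118+sz]).round(1).tolist() for sy in(-.017,.017) for sz in(-.017,.017)])
E
```

```text
146 253 253; 147 252 258; 148 252 259; 149 252 259; 150 252 260; 151 252 260; 152 251 260; 153 251 261; 154 251 261; 155 251 261; 156 251 261; 157 251 260; 158 251 260; 159 251 260; 160 250 261; 161 250 262; 162 251 258; 163 251 256; 164 255 256; 
156 [ 91  95  99  96  75  50  56  55  55  50  45  50  52  46  44  52  81 119
 151 161 162 159]
157 [ 92  93  94  97  67  42  45  45  47  47  74  78  62  50  43  56 109 149
 160 164 162 161]
158 [ 93  91  93  86  58  43  45  46  46  70  79  64  54  54  50  87 135 156
 160 162 162 161]
159 [ 83  95  94  87  61  38  45  50  56  61  58  60  55  53  47  84 143 162
 159 164 160 159]
160 [ 70  90  95  74  45  43  46  48  51  53  58  54  58  56  52  52  96 148
 161 163 163 162]
161 [ 47  54  72  67  48  45  45  41  49  46  46  52  60  53  39  41  50 134
 160 161 160 159]
162 [ 27  25  55  86  71  43  42  44  40  48  51  50  37  24  21  12  23 110
 151 161 159 157]
163 [ 25  20  47 132 109  47  83  81  55  43  47  33  19  10  21  12  18 127
 157 161 164 161]
164 [ 24  45  77 140 157 154 155 155 105  46  28  14  17  13  18  16  71 140
 161 159 158 15
[... 236 characters left out ...]
8 136 121 142 156 155 157 158 160
 161 160 160 164]
168 [162 160 162 164 164 165 164 161 162 161 160 157 159 161 156 158 158 161
 159 159 159 160]
169 [161 161 162 167 164 162 160 157 159 161 160 160 162 161 159 159 160 158
 161 160 158 159]
170 [161 164 165 161 162 162 161 162 158 163 163 165 163 163 162 162 160 160
 158 158 158 160]
171 [167 165 162 162 162 162 164 162 165 165 168 165 161 160 159 161 162 161
 162 161 159 163]
tail end centre [258.9317 163.6385]
tail end rim bbox [254.8869 160.5983] [262.9674 166.637 ]
block corners x -0.016 [[251.7, 156.2], [250.1, 163.7], [262.2, 153.5], [260.3, 161.0]]
block corners x 0.016 [[247.3, 148.3], [245.8, 155.8], [257.6, 145.8], [255.9, 153.3]]
```

Emit:
{"op": "apply_moves", "data": {
  "deltas": [
    [255,0.15,-0.1,0,0,0,0],
    [255,0,0,0,0,0,0],
    [255,0,0,0,0,0,0],
    [255,0,0,0,0,0,0],
    [255,0,0,0,0,0,0],
    [255,0,0,0,0,0,0]
  ]
}}

```text
time_s: 16.8
ee_pos: [0.5913, -0.1826, 0.19]
eef_rot: [-3.142, -0.273, -0.698]
force: [-0.1, 0.5, -3.8]
grip_width: 0.0339
grip_force: 45.0
```

```bash
python3 -c "
from station import ctrl
o=ctrl.get_obs();print(o['ee_pos'],o['eef_rot'],abs(o['joint_vel']).max(),o['grip_force'])
print(ctrl.hand_in())"
```

```text
[ 0.59129035 -0.18255413  0.18997838] [-3.14155809 -0.27269601 -0.697926  ] 0.0018921416148098683 44.99858915805817
the job is handed in; nothing more can be done
None
```

The job is handed in (no verdict came back): the cup and outlet stand upright in the kit box beside the bracket, and the orifice body is held still, its nose aimed at the lens and its tip about 100 mm from the glass (lens position good to about 3 mm).

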